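# Slide the miniature case up onto the heat-guard board

## Task

The radiator under the shelf is getting hot: push the aluminium miniature case up the ramp of the heat-guard board until the whole case stands flat on the level cork deck, roughly square to the board, and leave it there. Slide it up, do not lift it through the air, and leave the black case where it is.

Things in the scene. Friction and masses are not known exactly. Their poses are not given: they have to be found in the camera images.
- alu_case: Bare aluminium carry case for miniatures: a closed box with dark corners, 90 mm along its x, 100 along y, 40 tall, 0.25 to 0.5 kg, loose on the shelf before the ramp, too wide to grip. Origin: centre of its underside; x points up the ramp to within 6 degrees. Rear face, the one to push: 45 mm from the origin towards -x. A few newtons slide it.
- black_case: Black plastic case of the same shape and size, loose, beside the aluminium one in front of the same ramp (the two swap sides from start to start; about 50 mm of clear space between them). Origin: centre of its underside. Not to be moved.
- board: Heat-guard board fixed on the shelf, 300 mm wide along y. Origin: middle of the ramp's foot, at z = 0; x points level, the way up. Pale wooden ramp from height 0 at x = 0 to 18 mm at x = 110 mm; level brown cork deck, 18 mm high, from x = 110 to 260 mm. No rims, stops or step at the foot. The two cases stand 20 to 45 mm before the foot, at y about +75 and -75 mm.
Things that resemble listed ones, but are neither listed nor needed, are in the scene too. Of the things shaped like the alu_case, the aluminium one is meant.

How it is judged:
On the way:
1. the aluminium case slides up the ramp, resting on the slope (angle between alu_case's own z axis and vertical above 0.06 rad and x of alu_case in the frame of board between 0 and 0.13 m), for 0.1 s.
At the end, for the whole second after the job is handed in: The aluminium case rests still and flat on the cork deck with its centre 150 to 220 mm up the board from the ramp's foot (within 35 mm of the deck's middle line) and within 105 mm of the board's centre line, turned less than 17 degrees from square; the black case is within 15 mm of where it stood (x of alu_case in the frame of board between 0.15 and 0.22 m and y of alu_case in the frame of board between -0.105 and 0.105 m and z of alu_case in the frame of board between 0.014 and 0.023 m and angle between alu_case's own z axis and vertical below 0.05 rad and angle between the x axis of alu_case and the x axis of board, either way round below 0.3 rad and linear speed of alu_case below 0.02 m/s and distance of black_case from where it was at the start of the episode below 0.015 m); the robot touches nothing.
It fails at once if the aluminium case is lifted through the air (underside centre more than 40 mm above the shelf) or tipped over 25 degrees (height (world z) of alu_case above 0.04 m or angle between alu_case's own z axis and vertical above 0.44 rad).
It fails at once if the black case is shoved more than 15 mm (distance of black_case from where it was at the start of the episode above 0.015 m).
It also fails if it takes over 34 s, if anything falls off the work surface, if the arm or the gripper's body presses on something with over 40 N, if the wrist force passes 120 N, or if a joint passes its speed limit or range.

## Robot

A 7-joint arm with a two-finger parallel gripper is mounted at the origin on the work surface. World frame = base frame: x ahead of the robot, y to its left, z up, the work surface at z = 0. Lengths are in m, angles in rad, forces in N, time in s.
With the tool pointing down it reaches from about 0.425 to 0.95 m from the base axis. Payload 4.7 kg.
Tool frame: the origin (TCP) lies between the finger pads; the fingertips stand 19 mm ahead of it and the grasp point (between the pads) is the TCP (arm.tcp_to_tips is the distance from the TCP to the fingertips, in m); z points along the fingers, y is the line along which they close (so a half turn about z gives the same grasp; the last joint's range is limited). The gripper opens to 87 mm and grips with 3 to 60 N. Pads are 19 mm wide; open, the fingers measure 117 mm over their backs; the gripper's body (75 mm by 190 mm) begins 51 mm behind the grasp point.
Start: joints at [-1.289, 0.469, -0.049, 1.532, 0.024, 1.141, -0.082], TCP at [0.206, 0.643, 0.242] pointing down, gripper open.
Joint ranges: [-2.59, 2.59], [-0.33, 1.99], [-1.39, 1.29], [0.1, 2.45], [-1.04, 4.18], [0.21, 1.99], [-2.66, 2.66]. Speed limits (rad/s): [2.57, 2.57, 3.14, 3.14, 3.14, 3.14, 3.14].

## Interface

Orientations are given as a rotation vector (axis times angle).
In Python, from rig import arm gives the robot as it stands.
- The arm moves only by the tool carry_out, never from a script. Its argument "increments" is a list of rows, each a list of 3 entries, a list of its own where there are three numbers: the closure, from 0 (fully open) to 1 (shut), then the shift along the tool's x, y, z in m, then the turn, a rotation vector about the tool's x, y, z in rad. In form: [[hand, [tx, ty, tz], [ax, ay, az]], ...]. A call has 1 to 5 rows; each row is the pose to reach, as a shift and turn from the pose commanded when the call began, along the tool's axes at that moment; what a row does not reach only later rows make up. A row lasts 1/12 s, in which the tool goes at most 41.7 mm and 7.16 degrees, less where a joint would pass 70% of its speed; a pose out of reach is approached as far as the arm can. A call with a gripper value outside its range is refused whole. The fingers move at their own pace and stop on an object; "force" is the grip in N (left out, the last holds). Time passes only in rows, so rows that repeat a pose let the fingers close. It gives the time, the measured TCP pose, the force, the opening and the grip force at its end, in the units of the state.
- arm.sense(): the state, without advancing time (a new reading comes with each control period).
- arm.snapshot(name): name is "scene" or "side" or "wrist"; returns a dict with "frame" (384x512x3 uint8, red, green, blue), "depth" (384x512 float32, m along the optical axis (not along the pixel's ray), 0 where there is no reading), "K" (3x3 intrinsics, pixels), "R" (3x3) and "t" (3): a world point X has camera coordinates R X + t. Camera axes: x right, y down, z forward; pixel columns grow to the right and rows downward; lengths in m; the calibration is good to about 2 mm. A picture is of the moment at which its call begins.
- arm.sign_off(): hands the job in; it is judged then, once.
The state is a dict: "t": time; "qpos": joint angles; "joint_velocities": joint speeds; "joint_efforts": joint torques, N m; "position": TCP position; "tcp_rot": TCP orientation; "ft_force": force on the tool from outside, world axes, zero at the start; "wrist_torque": the same for the moment, N m; "gripper_width": finger opening in m; "gripper_force": force on a finger pad.
Only numpy, scipy, OpenCV 4.12 (cv2) and the standard library are available. Lean on these libraries where they do the work, as an engineer would, in place of code of your own. Each camera call takes 0.05 s, during which the arm holds its last target. There are 200 camera calls.

## Working session

There is one attempt and no reset: what is moved stays moved. The work goes in short steps, Python scripts to look and compute and a tool call to move; the robot and the scene stay as the last step left them, time stands still between calls to the robot, and variables do not carry over. Pictures are saved under pics/ and viewed, at most 10 in all, crops included, and the job is handed in when it is done.

Besides the shell and the picture viewer there is one more tool, called as name(argument=value, ...), one argument or row to a line, values as JSON. carry_out: Moves the arm, as the interface text tells. Its arguments: {"type":"object","properties":{"increments":{"type":"array"},"force":{"type":"number"}},"required":["increments"]}

```bash
mkdir -p pics; cat > h.py <<'E'
import numpy as np,cv2
from rig import arm
def pts(s,uv):
    out=[]
    for u,v in uv:
        d=np.median(s['depth'][v-1:v+2,u-1:u+2]); c=np.linalg.inv(s['K'])@[u,v,1]*d
        out.append(s['R'].T@(c-s['t']))
    return np.array(out)
def save(s,n): cv2.imwrite('pics/'+n,s['frame'][:,:,::-1])
E
python3 - <<'E'
from h import *
import pickle
a=[arm.snapshot(n) for n in('scene','side')]
pickle.dump(a,open('s.pkl','wb'))
cv2.imwrite('pics/a.png',cv2.resize(a[0]['frame'][:,:,::-1],(800,600)))
save(a[1],'b.png')
s=arm.sense();print(s['t'],s['position'],s['tcp_rot'],s['ft_force'])
E
```

```text
0.1 [0.20626066 0.64218139 0.24061008] [-4.86212791e-01 -3.10351668e+00  2.72374747e-03] [ 0.52671564 -0.33364572  0.39443672]
```

View pics/a.png

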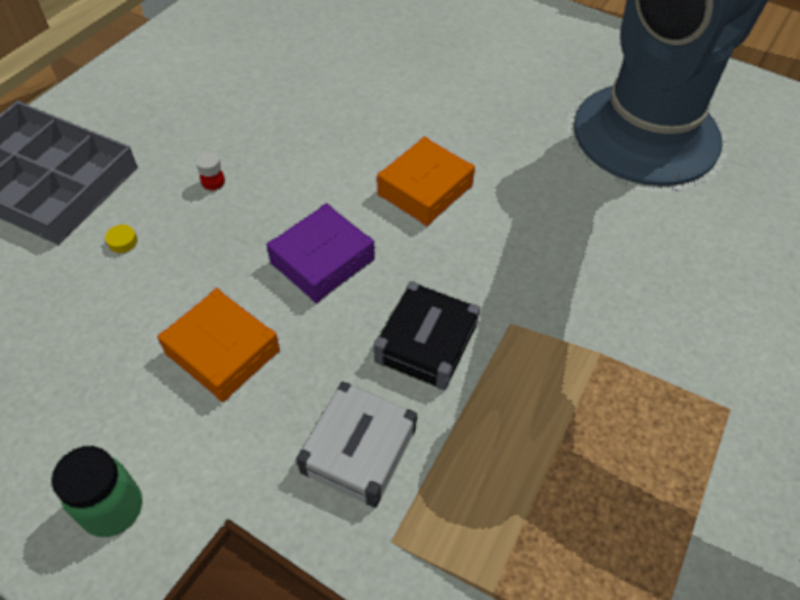

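View pics/b.png

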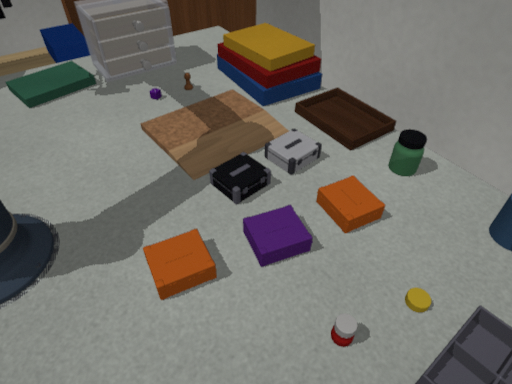

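The first picture shows the two candidates: an aluminium-grey case at about (358,440) and a black one at (428,333). The ramp foot runs from (512,325) to (394,543). The orange boxes (218,340), (425,178) and the purple one (320,250) are distractors. The bare-metal one with dark corners fits the description, and I'll confirm it in a crop while measuring.

```bash
cat >> h.py <<'E'
def cloud(s):
    h,w=s['depth'].shape; v,u=np.mgrid[:h,:w]
    c=(np.linalg.inv(s['K'])@np.stack([u.ravel(),v.ravel(),np.ones(h*w)]))*s['depth'].ravel()
    return (s['R'].T@(c-s['t'][:,None])).T.reshape(h,w,3)
def top(P,box,z0,z1):
    "min-area rectangle of the points with z0<z<z1 in pixel box u0,v0,u1,v1"
    u0,v0,u1,v1=box; q=P[v0:v1,u0:u1].reshape(-1,3); q=q[(q[:,2]>z0)&(q[:,2]<z1)]
    r=cv2.minAreaRect((q[:,:2]*1000).astype(np.float32)); return r,np.median(q[:,2]),cv2.boxPoints(r).round()
E
python3 - <<'E'
from h import *
import pickle
a=pickle.load(open('s.pkl','rb'));s=a[0];P=cloud(s)
print('alu',top(P,(188,243,270,322),.034,.05))
print('blk',top(P,(238,180,308,247),.034,.05))
print('org',top(P,(98,183,182,258),.02,.06))
print('pur',top(P,(168,128,243,194),.02,.06))
print('foot/deck corners',pts(s,[(328,210),(254,346),(464,263),(382,226),(320,375)]).round(4))
print('tray',pts(s,[(147,334),(112,380)]).round(3))
cv2.imwrite('pics/c.png',cv2.resize(s['frame'][170:340,170:340,::-1],(600,600),interpolation=cv2.INTER_CUBIC))
E
```

```text
alu (((644.68212890625, -67.42543029785156), (101.37350463867188, 91.08031463623047), 7.3297014236450195), np.float64(0.0379767871578796), array([[ 589.,  -29.],
       [ 600., -119.],
       [ 701., -106.],
       [ 689.,  -16.]], dtype=float32))
blk (((489.36370849609375, -77.52761840820312), (103.72317504882812, 90.99816131591797), 8.094330787658691), np.float64(0.03786812919526247), array([[ 432.,  -40.],
       [ 444., -130.],
       [ 547., -115.],
       [ 534.,  -25.]], dtype=float32))
org (((630.083984375, -268.31085205078125), (101.64400482177734, 91.9622802734375), 82.79093933105469), np.float64(0.037578556257093554), array([[ 578., -313.],
       [ 669., -325.],
       [ 682., -224.],
       [ 591., -212.]], dtype=float32))
pur (((457.716064453125, -252.373291015625), (94.2555160522461, 101.85205078125), 77.90433502197266), np.float64(0.03739398361515281), array([[ 398., -288.],
       [ 498., -309.],
       [ 517., -217.],
       [ 418., -196.]], dtype=float32))
foot/deck corners [[ 4.147e-01 -1.600e-03 -4.000e-04]
 [ 7.029e-01  1.970e-02 -5.000e-04]
 [ 3.942e-01  2.466e-01  1.550e-02]
 [ 4.027e-01  9.850e-02  1.570e-02]
 [ 6.905e-01  1.270e-01  1.590e-02]]
tray [[ 0.783 -0.122  0.027]
 [ 0.861 -0.12   0.026]]
```

View pics/c.png

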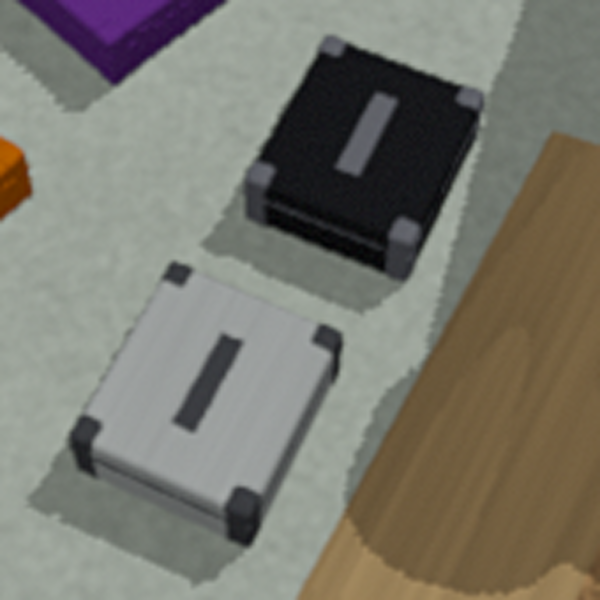

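The crop confirms it: the bare aluminium case with dark corners (crop 205,400), and the black one at (365,150). Board yaw is about 95° and case x about 97°, so a straight push along the case's own x works. Next I move behind the case.

```bash
cat >> h.py <<'E'
from scipy.spatial.transform import Rotation as Ro
def rem(p,yaw):
    s=arm.sense(); R=Ro.from_rotvec(s['tcp_rot']); a=np.radians(yaw)
    T=Ro.from_matrix(np.array([[np.cos(a),np.sin(a),0],[np.sin(a),-np.cos(a),0],[0,0,-1]]))
    print('t',s['t'],'shift',R.inv().apply(np.array(p)-s['position']).round(3),'turn',(R.inv()*T).as_rotvec().round(3),'pos',s['position'].round(4),'F',s['ft_force'].round(1),'q',s['qpos'].round(2))
E
python3 -c "
from h import *
rem([.656,-.15,.2],97.3)"
```

```text
t 0.1 shift [-0.67  -0.617  0.042] turn [-2.000e-03  1.000e-03  1.133e+00] pos [0.2063 0.6422 0.2406] F [ 0.5 -0.3  0.4] q [-1.29  0.47 -0.05  1.53  0.02  1.14 -0.08]
```

carry_out(
  increments=[
    [0.31,[-0.03,-0.028,0],[0,0,0.12]],
    [0.31,[-0.06,-0.056,0],[0,0,0.24]],
    [0.31,[-0.09,-0.084,0],[0,0,0.36]],
    [0.31,[-0.12,-0.112,0],[0,0,0.48]],
    [0.31,[-0.15,-0.14,0],[0,0,0.6]],
  ],
)

```text
t: 0.52
position: [0.3069, 0.4614, 0.2411]
tcp_rot: [-1.39, -2.817, 0.001]
ft_force: [1.7, -0.7, -0.1]
gripper_width: 0.0637
gripper_force: 0.0
```

```bash
python3 -c "
from h import *
rem([.656,-.15,.2],97.3)"
```

```text
t 0.5167 shift [-0.698 -0.095  0.041] turn [-0.001  0.     0.527] pos [0.3069 0.4614 0.2411] F [ 1.7 -0.7 -0.1] q [-1.15  0.27  0.11  1.83 -0.04  1.04 -0.37]
```

carry_out(
  increments=[
    [0.31,[-0.04,-0.005,0],[0,0,0.1]],
    [0.31,[-0.08,-0.01,0],[0,0,0.2]],
    [0.31,[-0.12,-0.015,0],[0,0,0.3]],
    [0.31,[-0.16,-0.02,0],[0,0,0.4]],
    [0.31,[-0.2,-0.025,0],[0,0,0.5]],
  ],
)

```text
t: 0.93
position: [0.4096, 0.2882, 0.2414]
tcp_rot: [-2.042, -2.387, 0.0]
ft_force: [0.9, 0.4, -0.3]
gripper_width: 0.0601
gripper_force: 0.0
```

```bash
python3 -c "
from h import *
rem([.656,-.15,.2],97.3)"
```

```text
t 0.9333 shift [-0.471  0.176  0.041] turn [-0.    -0.     0.028] pos [0.4096 0.2882 0.2414] F [ 0.9  0.4 -0.3] q [-0.96  0.18  0.3   1.95 -0.06  1.02 -0.47]
```

carry_out(
  increments=[
    [0.31,[-0.038,0.014,0],[0,0,0.028]],
    [0.31,[-0.076,0.028,0],[0,0,0.028]],
    [0.31,[-0.114,0.042,0],[0,0,0.028]],
    [0.31,[-0.152,0.056,0],[0,0,0.028]],
    [0.31,[-0.19,0.07,0],[0,0,0.028]],
  ],
)

```text
t: 1.35
position: [0.509, 0.1119, 0.2414]
tcp_rot: [-2.069, -2.363, 0.0]
ft_force: [0.0, 1.2, 0.3]
gripper_width: 0.0603
gripper_force: 0.0
```

carry_out(
  increments=[
    [0.31,[-0.038,0.014,0.004],[0,0,0]],
    [0.31,[-0.076,0.028,0.008],[0,0,0]],
    [0.31,[-0.114,0.042,0.012],[0,0,0]],
    [0.31,[-0.152,0.056,0.016],[0,0,0]],
    [0.31,[-0.19,0.07,0.02],[0,0,0]],
  ],
)

```text
t: 1.77
position: [0.6034, -0.067, 0.2209]
tcp_rot: [-2.069, -2.363, 0.0]
ft_force: [0.8, 0.3, 0.8]
gripper_width: 0.0598
gripper_force: 0.0
```

```bash
python3 -c "
from h import *
rem([.656,-.15,.03],97.3)"
```

```text
t 1.7667 shift [-0.089  0.041  0.191] turn [-0.001 -0.     0.005] pos [ 0.6034 -0.067   0.2209] F [0.8 0.3 0.8] q [-0.33  0.4   0.5   1.75 -0.22  1.05  0.38]
```

carry_out(
  increments=[
    [0.31,[-0.03,0.014,0.02],[0,0,0]],
    [0.31,[-0.06,0.028,0.03],[0,0,0]],
    [0.31,[-0.089,0.041,0.06],[0,0,0]],
    [0.31,[-0.089,0.041,0.09],[0,0,0]],
    [0.31,[-0.089,0.041,0.12],[0,0,0]],
  ],
)

```text
t: 2.18
position: [0.6555, -0.1514, 0.0998]
tcp_rot: [2.074, 2.358, -0.002]
ft_force: [0.8, 0.4, -0.6]
gripper_width: 0.06
gripper_force: 0.0
```

```bash
python3 -c "
from h import *
rem([.656,-.15,.03],97.3)
s=arm.snapshot('scene');P=cloud(s)
print(top(P,(188,243,270,322),.034,.044))
cv2.imwrite('pics/d.png',cv2.resize(s['frame'][120:360,60:380,::-1],(800,600)))"
```

```text
t 2.1833 shift [0.001 0.001 0.07 ] turn [-0.     0.002  0.001] pos [ 0.6555 -0.1514  0.0998] F [ 0.8  0.4 -0.6] q [-0.14  0.64  0.45  1.69 -0.33  0.89  0.57]
(((644.2322387695312, -67.38557434082031), (102.0560073852539, 90.60562133789062), 7.61776876449585), np.float64(0.03794782009784888), array([[ 588.,  -29.],
       [ 600., -119.],
       [ 701., -106.],
       [ 689.,  -16.]], dtype=float32))
```

View pics/d.png

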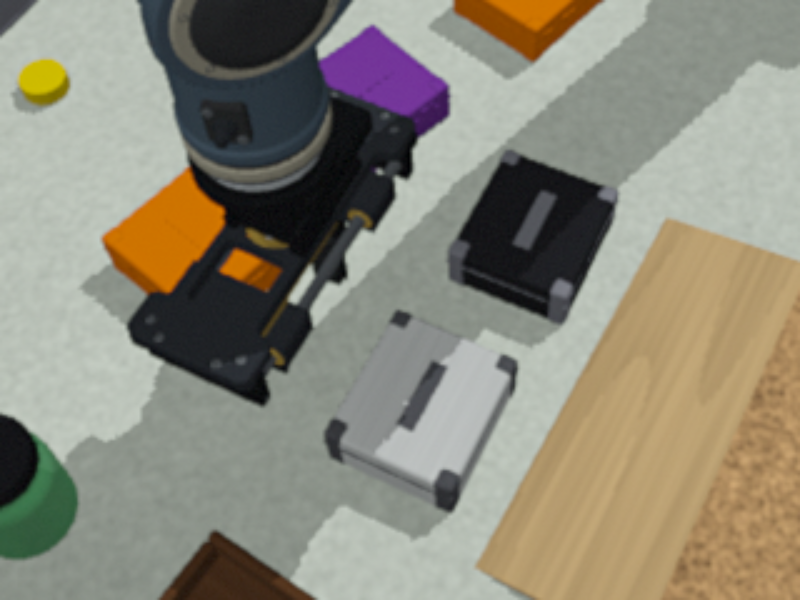

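The gripper stands square behind the aluminium case (d.png, about (420,405)) and clear of the other things. Descending.

carry_out(
  increments=[
    [0.31,[0,0.001,0.018],[0,0,0]],
    [0.31,[0,0.001,0.036],[0,0,0]],
    [0.31,[0,0.001,0.054],[0,0,0]],
    [0.31,[0,0.001,0.068],[0,0,0]],
    [0.31,[0,0.001,0.07],[0,0,0]],
  ],
)

```text
t: 2.65
position: [0.6547, -0.1469, 0.0291]
tcp_rot: [-2.066, -2.36, 0.003]
ft_force: [0.1, 1.3, -0.0]
gripper_width: 0.06
gripper_force: 0.0
```

carry_out(
  increments=[
    [0.31,[0.01,0,0],[0,0,0]],
    [0.31,[0.02,0,0],[0,0,0]],
    [0.31,[0.028,0,0],[0,0,0]],
    [0.31,[0.036,0,0],[0,0,0]],
    [0.31,[0.044,0,0],[0,0,0]],
  ],
)

```text
t: 3.07
position: [0.6513, -0.1041, 0.0328]
tcp_rot: [2.068, 2.362, 0.001]
ft_force: [-0.2, -3.3, 0.2]
gripper_width: 0.0599
gripper_force: 1.6
```

carry_out(
  increments=[
    [0.31,[0.01,0,0],[0,0,0]],
    [0.31,[0.02,0,0],[0,0,0]],
    [0.31,[0.03,0,0],[0,0,0]],
    [0.31,[0.04,0,0],[0,0,0]],
    [0.31,[0.05,0,0],[0,0,0]],
  ],
)

```text
t: 3.48
position: [0.644, -0.0542, 0.0318]
tcp_rot: [2.07, 2.363, 0.0]
ft_force: [1.0, -3.7, 2.8]
gripper_width: 0.0602
gripper_force: 2.0
```

```bash
python3 -c "
from h import *
rem([.656,-.15,.03],97.3)
s=arm.snapshot('scene');P=cloud(s)
cv2.imwrite('pics/e.png',cv2.resize(s['frame'][140:380,160:480,::-1],(800,600)))"
```

```text
t 3.4833 shift [-0.097 -0.001  0.002] turn [0.    0.    0.004] pos [ 0.644  -0.0542  0.0318] F [ 1.  -3.7  2.8] q [-0.27  0.69  0.41  1.79 -0.38  0.75  0.47]
```

View pics/e.png

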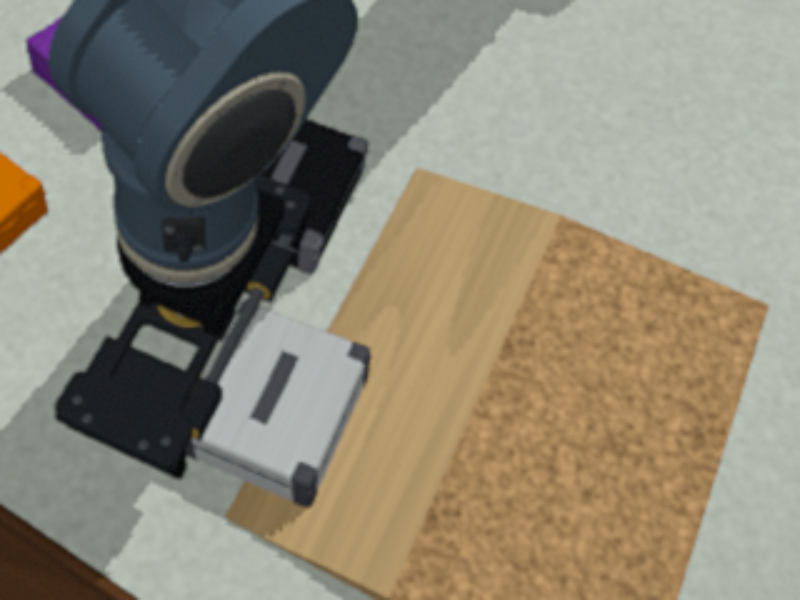

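The case has its front on the ramp (front corners at (357,362) and (303,485)), is square to the fingers, and the black case is undisturbed. I continue, rising with the slope.

carry_out(
  increments=[
    [0.31,[0.01,0,0],[0,0,0]],
    [0.31,[0.02,0,0],[0,0,0]],
    [0.31,[0.03,0,-0.001],[0,0,0]],
    [0.31,[0.04,0,-0.002],[0,0,0]],
    [0.31,[0.05,0,-0.003],[0,0,0]],
  ],
)

```text
t: 3.95
position: [0.6365, -0.0034, 0.0339]
tcp_rot: [-2.068, -2.363, 0.001]
ft_force: [-0.0, -2.1, -1.3]
gripper_width: 0.0602
gripper_force: 1.1
```

carry_out(
  increments=[
    [0.31,[0.01,0,-0.001],[0,0,0]],
    [0.31,[0.02,0,-0.003],[0,0,0]],
    [0.31,[0.03,0,-0.004],[0,0,0]],
    [0.31,[0.04,0,-0.006],[0,0,0]],
    [0.31,[0.05,0,-0.008],[0,0,0]],
  ],
)

```text
t: 4.37
position: [0.6309, 0.0448, 0.043]
tcp_rot: [2.07, 2.363, -0.0]
ft_force: [1.2, -3.5, 1.9]
gripper_width: 0.0599
gripper_force: 1.8
```

carry_out(
  increments=[
    [0.31,[0.01,0,-0.001],[0,0,0]],
    [0.31,[0.02,0,-0.003],[0,0,0]],
    [0.31,[0.03,0,-0.004],[0,0,0]],
    [0.31,[0.04,0,-0.006],[0,0,0]],
    [0.31,[0.05,0,-0.008],[0,0,0]],
  ],
)

```text
t: 4.78
position: [0.6235, 0.0956, 0.0502]
tcp_rot: [-2.068, -2.363, 0.001]
ft_force: [0.0, -0.6, -0.9]
gripper_width: 0.0602
gripper_force: 0.9
```

```bash
python3 -c "
from h import *
rem([.656,-.15,.03],97.3)
s=arm.snapshot('scene')
cv2.imwrite('pics/f.png',cv2.resize(s['frame'][140:380,160:480,::-1],(800,600)))"
```

```text
t 4.7833 shift [-0.248 -0.     0.02 ] turn [-0.001 -0.001  0.005] pos [0.6235 0.0956 0.0502] F [ 0.  -0.6 -0.9] q [-0.52  0.64  0.43  1.82 -0.37  0.76  0.24]
```

View pics/f.png

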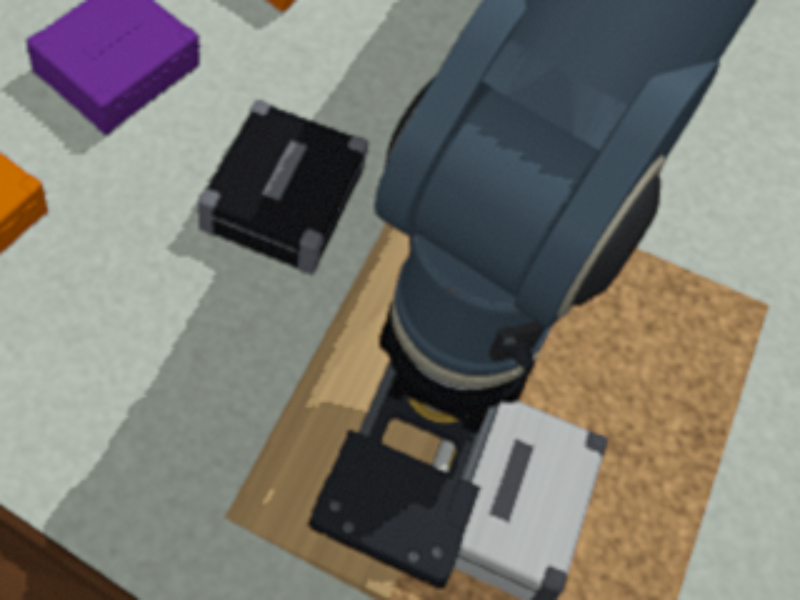

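The case is tilting over onto the deck (its top is near (540,490)), still square, and its centre is about 135 mm up the board. 50 mm more, easing off.

carry_out(
  increments=[
    [0.31,[0.01,0,-0.001],[0,0,0]],
    [0.31,[0.02,0,-0.001],[0,0,0]],
    [0.31,[0.03,0,-0.001],[0,0,0]],
    [0.31,[0.038,0,-0.001],[0,0,0]],
    [0.31,[0.044,0,-0.001],[0,0,0]],
  ],
)

```text
t: 5.25
position: [0.6184, 0.1387, 0.0516]
tcp_rot: [-2.069, -2.364, -0.0]
ft_force: [0.6, -2.5, 2.0]
gripper_width: 0.0602
gripper_force: 1.4
```

carry_out(
  increments=[
    [0.31,[0.004,0,0],[0,0,0]],
    [0.31,[0.006,0,0],[0,0,0]],
    [0.31,[0.006,0,0],[0,0,0]],
    [0.31,[-0.01,0,-0.002],[0,0,0]],
    [0.31,[-0.03,0,-0.01],[0,0,0]],
  ],
)

```text
t: 5.67
position: [0.6212, 0.1094, 0.0603]
tcp_rot: [-2.063, -2.365, 0.001]
ft_force: [0.3, -0.4, -0.2]
gripper_width: 0.0602
gripper_force: 0.0
```

carry_out(
  increments=[
    [0.31,[-0.02,0,-0.02],[0,0,0]],
    [0.31,[-0.04,0,-0.05],[0,0,0]],
    [0.31,[-0.07,0,-0.08],[0,0,0]],
    [0.31,[-0.09,0,-0.11],[0,0,0]],
    [0.31,[-0.1,0,-0.14],[0,0,0]],
  ],
)

```text
t: 6.08
position: [0.6352, 0.0029, 0.2034]
tcp_rot: [2.077, 2.356, -0.001]
ft_force: [-0.3, -0.1, -0.1]
gripper_width: 0.0603
gripper_force: 0.0
```

```bash
python3 - <<'E'
from h import *
rem([.656,-.15,.03],97.3)
s=arm.snapshot('scene');P=cloud(s); save(s,'g0.png')
print('blk',top(P,(238,180,308,247),.034,.05))
b=arm.snapshot('side');Q=cloud(b);Q[(Q[:,:,2]<.048)|(Q[:,:,2]>.068)]=0
Z=P.copy(); m=(Z[:,:,2]>.05)&(Z[:,:,2]<.062)&(Z[:,:,1]>.1)
print('scene top',cv2.minAreaRect((Z[m][:,:2]*1000).astype(np.float32)),m.sum())
cv2.imwrite('pics/g.png',np.hstack([cv2.resize(x['frame'][:,:,::-1],(400,300)) for x in(s,b)]))
E
```

```text
t 6.0833 shift [-0.154  0.001  0.174] turn [ 0.     0.001 -0.002] pos [0.6352 0.0029 0.2034] F [-0.3 -0.1 -0.1] q [-0.45  0.47  0.53  1.7  -0.27  1.04  0.29]
blk (((527.9287719726562, -92.14163208007812), (100.45630645751953, 50.217803955078125), 60.49131774902344), np.float64(0.03763663918804963), array([[ 481., -123.],
       [ 525., -148.],
       [ 575.,  -61.],
       [ 531.,  -36.]], dtype=float32))
scene top ((608.0989379882812, 201.27366638183594), (100.89385223388672, 91.12399291992188), 7.134207248687744) 4218
```

View pics/g.png

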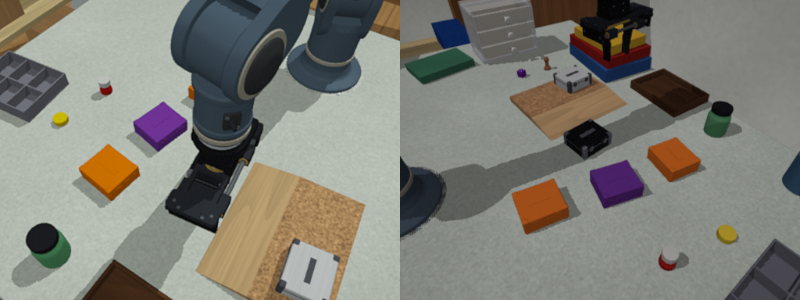

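The aluminium case stands flat on the cork at about x 187 mm, y −66 mm, 2° off square. The black case is where it was in the side view, and the gripper is clear.

```bash
python3 -c "
from rig import arm
print(arm.sign_off())"
```

```text
the job is handed in; nothing more can be done
None
```

I slid the aluminium case up the ramp onto the cork deck and handed the job in. It stands flat at about 187 mm up the board and 66 mm off its centre line, about 2° from square; I left the black case alone, checking it at the end only by eye in the side view. No verdict was returned.

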